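# Turn the nested parts bin so that it stacks

### The job

On one of the two sloping stands the top parts bin sits nested deep in the bin below it. Lift it out by its middle divider, turn it half a turn so that its label end points up the slope, and lower it gently onto the ledges of the same lower bin; those may be clipped in higher or lower, so let go only once you feel it bear on them, without dropping it or pressing hard, so that it sits square and fully seated. Leave the other, correctly stacked pair and everything else as it is.

Things in the scene. Friction and masses are not known exactly. Their poses are not given: they have to be found in the camera images.
- bin_centre (a point): Centre (half-way up: 35 mm above underside, 35 mm below rim) of the loose grey plastic bin, which starts nested in the lower bin. Open-topped, flared: rim 188 x 124 mm, foot 160 x 96 mm, 70 mm high, walls 3.5 mm, 0.24 to 0.45 kg. x: its length, pointing away from its label end; y: width; z: out of its mouth, square to its floor; on the stand z leans 27 degrees from vertical, away from the robot.
- divider_top (a point): Middle of the top edge of the loose bin's divider, the grip: a solid wall 10 mm thick (in x), 100 mm wide (in y), across the bin's middle, from its floor up to rim height, 35 mm above the bin's centre. The bin is empty for 70 mm on either side of it.
- bin: The same loose bin at the centre of its underside, same axes. Each long wall has two slots, 32 mm wide, 28 mm high and open through the floor's edge, centred at x = -58 and +20 mm.
- label_end (a point): The blank paper card on a small flange outside the rim of the loose bin's -x end, 98 mm from the bin's middle, at rim height. It starts at the low end of the slope, away from the robot, and must finish at the high end.
- lower_bin: Lower bin of the pair: same shape and size, no divider, fixed on a wooden stand sloping 27 degrees, low end away from the robot. Origin: centre of its underside; x: up the slope, away from its own label; y: across; z: square to its floor, out of its mouth. The nested bin's underside is 32 mm above this origin along z; it must rise 45 mm from there to clear this rim and turn.
- mouth (a point): Middle of the lower bin's mouth, at rim height, 70 mm above its underside. Four flat ledges, 22 mm wide, reach in from its long walls at x = -58 and +20 mm. They sit on clip-in strips set at an untold height: tops 12 to 32 mm below this rim (all four alike). They enter the loose bin's slots if both labels are at one end; half-turned, its floor lies on them, with 4 to 8 mm of play all round.
- bin2_centre (a point): Centre of the upper bin of the other pair (same kind as the loose bin), already half-turned and resting on the ledges of its lower bin on the second stand; leave it. The two stands stand side by side, either way round.
- flange: A steel flange disc, 48 mm across and 12 mm thick, lying on the floor of the lower bin against its low end, under the loose bin; it stays there. Origin: centre of its underside.
- oil_bottle: White oil bottle, 56 mm across, 150 mm tall, standing beyond the low ends of the stands. Origin: centre of its foot.
- screw_jar: Glass jar, 66 mm across, 90 mm tall, standing beyond the low ends of the stands. Origin: centre of its foot.
- file_carton: Flat yellow carton, 190 x 70 x 35 mm, on the right of the bench. Origin: centre of its underside.
- hammer: Hammer lying on the left of the bench.
- wrench: Wrench lying on the right of the bench.
There are look-alikes about, which are no part of the job. What is shaped like the bin but purple is not meant.

How it is judged:
On the way, in this order (a step that is already met when the one before it is completed fails the run):
1. the loose bin is lifted clear of the lower bin's rim, not yet turned (z of bin_centre in the frame of lower_bin above 0.108 m and x of label_end in the frame of lower_bin below 0 m), for 0.1 s.
2. it is half-turned, its label end towards the top of the slope, above the lower bin (x of label_end in the frame of lower_bin above 0.07 m and z of bin_centre in the frame of lower_bin above 0.105 m and distance between bin_centre and lower_bin below 0.3 m), for 0.1 s.
3. still held, it bears on the ledges of the lower bin (contact force between bin and lower_bin above 1.5 N and contact force between the fingers and bin above 2 N and z of bin_centre in the frame of lower_bin between 0.069 and 0.099 m and x of label_end in the frame of lower_bin above 0.08 m), for 0.1 s.
At the end, for the whole second after the job is handed in: The bin rests released and still on the same lower bin's ledges: label up the slope, bearing on it, centre 70 to 98 mm above its underside (its z), within 12 mm of its middle in x and y, floors parallel within 0.05 rad, long sides within 0.12 rad; flange disc still on the lower bin's floor (z of bin_centre in the frame of lower_bin between 0.07 and 0.098 m and contact force between bin and lower_bin above 1 N and x of bin_centre in the frame of lower_bin between -0.012 and 0.012 m and y of bin_centre in the frame of lower_bin between -0.012 and 0.012 m and x of label_end in the frame of lower_bin above 0.08 m and angle between the z axis of bin and the z axis of lower_bin, either way round below 0.05 rad and angle between the x axis of bin and the x axis of lower_bin, either way round below 0.12 rad and linear speed of bin below 0.02 m/s and z of flange in the frame of lower_bin below 0.02 m); the robot touches nothing.
It fails at once if the loose bin is dropped: it moves faster than 0.35 m/s while not held (linear speed of bin above 0.35 m/s and contact force between the fingers and bin below 0.1 N).
It fails at once if the loose bin is struck or pressed on the lower bin with more than 60 N (contact force between bin and lower_bin above 60 N).
It fails at once if a bystander is moved by more than 30 mm (distance of any of bin2_centre, flange, oil_bottle, screw_jar, file_carton, hammer, wrench from where it was at the start of the episode above 0.03 m).
It also fails if it takes over 40 s, if anything falls off the work surface, if the arm or the gripper's body presses on something with over 40 N, if the wrist force passes 120 N, or if a joint passes its speed limit or range.

### The arm

A 7-joint arm with a two-finger parallel gripper is mounted at the origin on the work surface. World frame = base frame: x ahead of the robot, y to its left, z up, the work surface at z = 0. Lengths are in m, angles in rad, forces in N, time in s.
With the tool pointing down it reaches from about 0.35 to 0.9 m from the base axis. Payload 8.1 kg.
Tool frame: the origin (TCP) lies midway between the tips of the shut fingers; the grasp point (between the pads) lies arm.tcp_to_grasp behind it (arm.tcp_to_grasp is the distance from the TCP to the grasp point, in m); z points along the fingers, y is the line along which they close (so a half turn about z gives the same grasp; the last joint's range is limited). The gripper opens to 92 mm and grips with 3 to 60 N. Pads are 19 mm wide; open, the fingers measure 130 mm over their backs; the gripper's body (75 mm by 190 mm) begins 47 mm behind the grasp point.
Start: joints at [-1.323, 0.434, 0.025, 1.573, -0.012, 1.134, -0.075], TCP at [0.215, 0.587, 0.227] pointing down, gripper open.
Joint ranges: [-2.62, 2.62], [-0.44, 2.09], [-1.27, 1.32], [0.08, 2.57], [-1.32, 4.46], [0.12, 2], [-2.74, 2.74]. Speed limits (rad/s): [2.22, 2.22, 3.01, 3.01, 3.14, 3.14, 3.14].

### API

Orientations are given as a rotation vector (axis times angle).
In Python, from cell import observe, get_image, arm gives the robot as it stands. The module is installed in compiled form; this text tells all that it offers.
- The arm moves only by the tool drive_tool, never from a script. Its argument "steps" is a list of rows, each a list of 5 numbers: the closure, from 0 (fully open) to 1 (shut), then the shift along the world's x, y, z in mm, then the turn about the world's z in rad. In form: [[hand, x, y, z, roll], ...]. A call has 1 to 20 rows; each row shifts and turns the commanded pose from where the row before left it; what a row does not reach is not made up. A row lasts 1/12 s, in which the tool goes at most 41.7 mm and 7.16 degrees, less where a joint would pass 70% of its speed; a pose out of reach is approached as far as the arm can. A call with a gripper value outside its range is refused whole. The fingers move at their own pace and stop on an object; "grip_force" is the grip in N (left out, the last holds). Time passes only in rows, so rows that do not move let the fingers close. It gives the time, the measured TCP pose, the force, the opening and the grip force at its end, in the units of the state.
- observe(): the state, without advancing time (a new reading comes with each control period).
- get_image(name): name is "side" or "top" or "wrist"; returns a dict with "image" (420x560x3 uint8, red, green, blue), "vfov" (degrees; the focal length in pixels is half the picture's height over the tangent of half this angle, whatever the lens; pixels are square), "cx", "cy" (the principal point, pixels), "k1" (the pictures are not rectified: a ray, as slopes to the right and down, at radius r is drawn at 1 + k1 r^2 times it, then the intrinsics apply), "xyz" and "attitude" of the camera in the world. Camera axes: x right, y down, z forward; pixel columns grow to the right and rows downward; lengths in m; the calibration is good to about 2 mm. A picture is of the moment at which its call begins. There is no depth.
- arm.sign_off(): hands the job in; it is judged then, once.
The state is a dict: "clock": time; "joints": joint angles; "dq": joint speeds; "joint_efforts": joint torques, N m; "position": TCP position; "ee_rot": TCP orientation; "force": force on the tool from outside, world axes, zero at the start; "ft_torque": the same for the moment, N m; "width": opening from 0.0 (shut) to 1.0 (fully open); "gripper_force": force on a finger pad.
Only numpy, scipy, OpenCV 4.12 (cv2) and the standard library are available. Lean on these libraries where they do the work, as an engineer would, in place of code of your own. Each camera call takes 0.05 s, during which the arm holds its last target. There are 200 camera calls.

## Working session

There is one attempt and no reset: what is moved stays moved. The work goes in short steps, Python scripts to look and compute and a tool call to move; the robot and the scene stay as the last step left them, time stands still between calls to the robot, and variables do not carry over. Pictures are saved under pics/ and viewed, at most 10 in all, crops included, and the job is handed in when it is done.

Besides the shell and the picture viewer there is one more tool, called after "Request:" by a JSON object that holds its "method" and its "body". drive_tool: Moves the arm, as the interface text tells. Its arguments: {"type":"object","properties":{"steps":{"type":"array"},"grip_force":{"type":"number"}},"required":["steps"]}

```bash
mkdir -p pics
cat > h.py <<'E'
import numpy as np, cv2
from scipy.spatial.transform import Rotation as R
from cell import observe, get_image, arm
def cam(d):
    h=d["image"].shape[0]; f=h/2/np.tan(np.radians(d["vfov"])/2)
    a=np.array(d["attitude"],float); M=a if a.shape==(3,3) else R.from_rotvec(a).as_matrix()
    return f,d["cx"],d["cy"],d["k1"],M,np.array(d["xyz"])
def ray(c,u,v):
    f,cx,cy,k,M,p=c; q=np.array([(u-cx)/f,(v-cy)/f]); s=q.copy()
    for _ in range(30): s=q/(1+k*(s@s))
    return p,M@np.array([*s,1])
def proj(c,X):
    f,cx,cy,k,M,p=c; X=(np.atleast_2d(X)-p)@M; s=X[:,:2]/X[:,2:]; r=(s**2).sum(1,keepdims=True)
    return s*(1+k*r)*f+[cx,cy]
def atz(c,u,v,z):
    p,d=ray(c,u,v); return p+d*(z-p[2])/d[2]
E
python3 - <<'E'
from h import *
import pickle
D={}
for n in ["side","top","wrist"]:
    d=get_image(n);D[n]=d
    print(n,{k:v for k,v in d.items() if k!="image"})
pickle.dump(D,open("d0.pkl","wb"))
for n in ["side","top"]: cv2.imwrite(f"pics/{n}0.png",cv2.resize(D[n]["image"][:,:,::-1],(800,600),interpolation=cv2.INTER_CUBIC))
print(observe(),arm.tcp_to_grasp)
E
```

```text
side {'vfov': 46.50408189026278, 'cx': 284.212364610161, 'cy': 208.68268966675907, 'k1': 0.04136769812917495, 'xyz': array([ 0.24235531, -1.17014396,  1.26622419]), 'attitude': array([-2.32045969,  0.28134891, -0.09061604])}
top {'vfov': 48.74423049608389, 'cx': 285.25167503178074, 'cy': 209.8673282632734, 'k1': -0.11955213546046281, 'xyz': array([ 0.15211984, -0.04395036,  1.52022077]), 'attitude': array([-2.1638209 ,  2.04014237, -0.22996096])}
wrist {'vfov': 66.59913933084226, 'cx': 278.3984470505765, 'cy': 214.44222844480257, 'k1': 0.006969868214263118, 'xyz': array([0.15288732, 0.60926247, 0.38475216]), 'attitude': array([2.39956285, 1.6790629 , 0.20704341])}
{'clock': 0.15, 'joints': array([-1.32261781,  0.43503199,  0.02496552,  1.57385325, -0.01160029,
        1.13399069, -0.07510446]), 'dq': array([-6.32551710e-04, -1.53576433e-03, -2.77356969e-06, -2.50846865e-03,
       -8.91071785e-04,  1.65320024e-04, -1.46162009e-03]), 'joint_efforts': array([ 2.67204050e-03, -6.68261433e+01,  9.86352414e-01, -3.14696681e+01,
       -6.04495173e-02,  3.93019721e-02,  1.31493807e-04]), 'position': array([0.2146796 , 0.58658186, 0.22615785]), 'ee_rot': array([-5.48264287e-01, -3.09328070e+00,  1.78129503e-03]), 'force': array([ 0.01628401,  0.57343751, -0.20589027]), 'ft_torque': array([-0.01508398,  0.03355287,  0.02639736]), 'gripper_force': 0.0, 'width': 0.9992018433273288} 0.0188
```

View pics/side0.png

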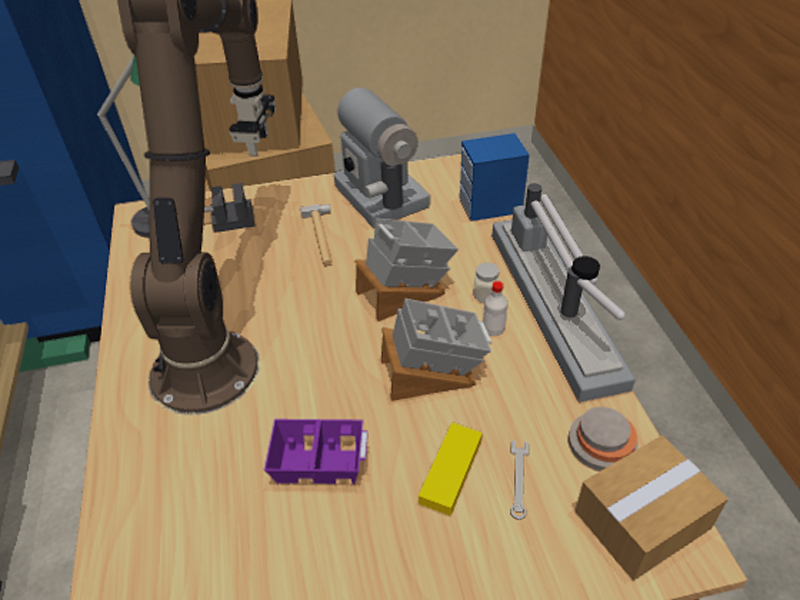

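View pics/top0.png

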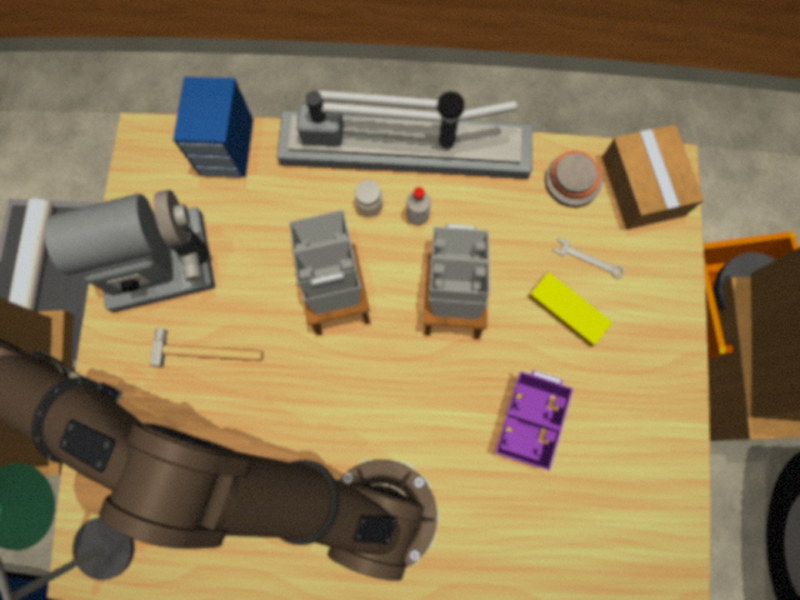

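Candidates (in the 800x600 views): the left pair at top (325,262) / side (410,255), with its label at (327,275), apparently at the high end; and the right pair at top (460,272) / side (440,335), with its label at (460,227), at the low end, so it fits the nested bin. The purple bin (535,420) is not meant. I'll confirm with one enlarged crop.

Run:
```python
from h import *
import pickle
D=pickle.load(open("d0.pkl","rb"))
a=D["side"]["image"][145:285,240:360,::-1]; b=D["top"]["image"][140:240,195:350,::-1]
A=cv2.resize(a,None,fx=3,fy=3,interpolation=3); B=cv2.resize(b,None,fx=2.8,fy=2.8,interpolation=3)
o=np.zeros((420,A.shape[1]+B.shape[1],3),np.uint8); o[:A.shape[0],:A.shape[1]]=A; o[:B.shape[0],A.shape[1]:]=B
print(o.shape); cv2.imwrite("pics/c.png",o)
```

```text
(420, 794, 3)
```

View pics/c.png

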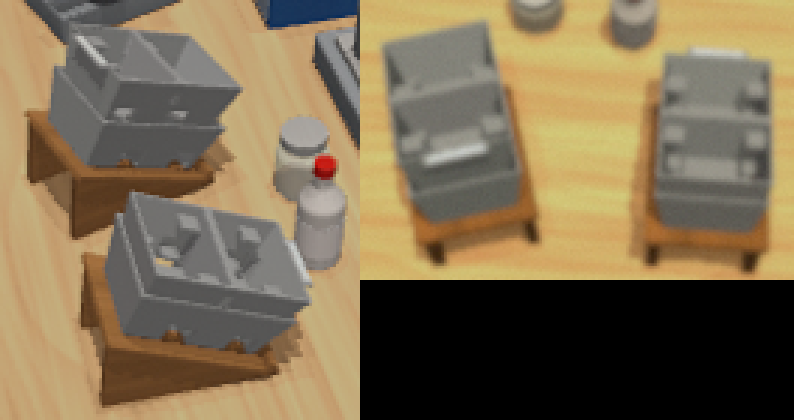

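The crop confirms it. The right-hand pair (side crop (215,265), top crop (715,140)) has its label at the low end and is nested deep. The left pair stands high with its label at the high end, so it stays. Next I fit the right bin's pose from rough correspondences and check it on an overlay.

```bash
cat >> h.py <<'E'
t=np.radians(27); c_,s_=np.cos(t),np.sin(t)
B0=np.array([[-c_,0,s_],[0,-1,0],[s_,0,c_]]).T
def Rb(yaw): return R.from_euler('z',yaw).as_matrix()@B0
RIM={'LL':(-.094,-.062,.035),'LR':(-.094,.062,.035),'HL':(.094,-.062,.035),'HR':(.094,.062,.035),'lab':(-.098,0,.035),'DL':(0,-.058,.035),'DR':(0,.058,.035)}
# L = world +y (left in top picture) => bin y negative
E
cat > fit.py <<'E'
from h import *
import pickle,sys
from scipy.optimize import least_squares
D=pickle.load(open("d0.pkl","rb"))
T=lambda u,v:(195+(u-360)/2.8,140+v/2.8); S=lambda u,v:(240+u/3,145+v/3)
obs=[("top","LL",T(665,55)),("top","LR",T(770,60)),("top","DL",T(665,120)),("top","DR",T(768,125)),("top","lab",T(718,52)),
("side","lab",S(298,262)),("side","HL",S(132,193)),("side","LR",S(308,300))]
C={n:cam(D[n]) for n in D}
def res(p):
    M=Rb(p[3]); return np.concatenate([(proj(C[n],p[:3]+M@np.array(RIM[k]))[0]-o) for n,k,o in obs])
r=least_squares(res,[.6,-.1,.2,0],loss='soft_l1'); print(r.x.round(4)); print(r.fun.reshape(-1,2).round(1))
p=r.x; M=Rb(p[3]); out=[]
for n,(u0,v0,w,h) in {"side":(270,200,75,85),"top":(290,150,66,90)}.items():
    k=6; im=cv2.resize(D[n]["image"][v0:v0+h,u0:u0+w,::-1],None,fx=k,fy=k,interpolation=3).copy()
    q={a:tuple(int(x) for x in ((proj(C[n],p[:3]+M@np.array(RIM[a]))[0]-[u0,v0]+.5)*k)) for a in RIM}
    for a,b in ["LL LR","LR HR","HR HL","HL LL","DL DR"] and [x.split() for x in ["LL LR","LR HR","HR HL","HL LL","DL DR"]]: cv2.line(im,q[a],q[b],(0,0,255),1)
    cv2.circle(im,q['lab'],4,(0,255,0),1); o=np.zeros((540,im.shape[1],3),np.uint8); o[:im.shape[0]]=im; out.append(o)
cv2.imwrite("pics/"+sys.argv[1],np.hstack(out)[:, :800])
E
python3 fit.py f1.png
```

```text
[ 0.5391 -0.1392  0.1183 -0.0064]
[[-0.6 -0.3]
 [ 0.4  0.4]
 [-0.2 -2.1]
 [ 0.6 -1.5]
 [-0.3  1.2]
 [-0.8 -0. ]
 [-1.5 -0.2]
 [ 0.8  1. ]]
```

View pics/f1.png

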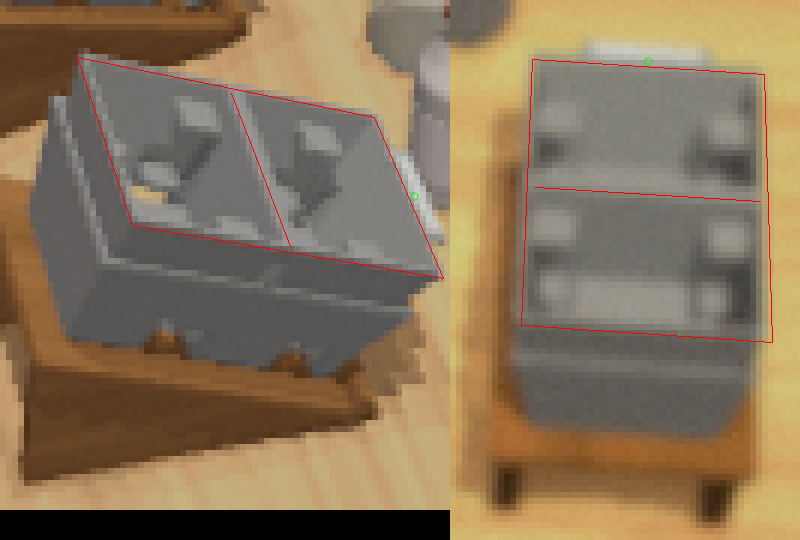

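The overlay matches the side view within about 1 px: rim corners (80,57), (375,117), (442,277), (133,225). In the top view the divider is at about row 180, drawn at 187–200. I refit with these finer points.

```bash
python3 - <<'E'
s=open('fit.py').read()
i=s.index('obs=['); j=s.index('C={n')
s=s[:i]+'''T=lambda u,v:(290+(u-450)/6-.5,150+v/6-.5); S=lambda u,v:(270+u/6-.5,200+v/6-.5)
obs=[("top","LL",T(532,62)),("top","LR",T(764,70)),("top","DL",T(528,180)),("top","DR",T(760,188)),("top","HL",T(522,322)),("top","HR",T(760,330)),
("side","LL",S(375,117)),("side","HL",S(80,57)),("side","LR",S(442,277)),("side","HR",S(133,228)),("side","DL",S(238,92)),("side","DR",S(293,247))]
'''+s[j:]
s+='''
print("grasp dir z",M[:,2],"div top",p[:3]+M@[0,0,.035]); 
o=observe(); Q=R.from_rotvec(o["ee_rot"]).as_matrix(); print(Q.round(3),o["position"])
'''
open('fit.py','w').write(s)
E
python3 fit.py f2.png
```

```text
[ 0.5415 -0.1377  0.1168 -0.0063]
[[-0.3 -1. ]
 [-0.5  0.1]
 [ 0.7  0.6]
 [-0.4  1.7]
 [-0.6 -0. ]
 [ 1.6  1.3]
 [ 0.5 -0.1]
 [ 0.2  0.1]
 [ 0.8  0.1]
 [ 0.6 -0.6]
 [-0.4  0.1]
 [ 0.1 -0.1]]
grasp dir z [ 0.45398148 -0.00286201  0.89100652] div top [ 0.55734892 -0.13776469  0.14793545]
[[-0.939  0.344 -0.   ]
 [ 0.344  0.939 -0.001]
 [-0.    -0.001 -1.   ]] [0.2146796  0.58658186 0.22615785]
```

The pose is centre (0.5415, -0.138, 0.117) and divider top (0.557, -0.138, 0.148). That is plausible for height and reach. The tool stays vertical, so I close along x. I now go above it, clear of the other stack.

Request:
{"method": "drive_tool", "body": {"steps": [[0,0,0,40,-0.061],[0,0,0,40,-0.061],[0,18,-38,40,-0.061],[0,18,-38,30,-0.061],[0,18,-38,0,-0.061],[0,18,-38,0,-0.061],[0,18,-38,0,-0.061],[0,18,-38,0,-0.061],[0,18,-38,0,-0.061],[0,18,-38,0,-0.061],[0,18,-38,0,-0.061],[0,18,-38,0,-0.061],[0,18,-38,0,-0.061],[0,18,-38,0,-0.061],[0,18,-38,0,-0.061],[0,18,-38,0,-0.061],[0,18,-38,0,-0.061],[0,18,-38,0,-0.061],[0,18,-38,0,-0.061],[0,18,-38,0,-0.061]], "grip_force": 15}}

```text
clock: 1.82
position: [0.528, -0.0754, 0.3598]
ee_rot: [2.224, 2.219, 0.001]
force: [1.5, 1.1, -0.2]
width: 1.0
gripper_force: 0.0
```

Request:
{"method": "drive_tool", "body": {"steps": [[0,10,-25,0,0],[0,10,-25,0,0],[0,0,0,0,0],[0,0,0,0,0]]}}

```text
clock: 2.15
position: [0.5474, -0.1252, 0.3592]
ee_rot: [-2.225, -2.217, 0.002]
force: [0.2, 0.0, 0.5]
width: 1.0
gripper_force: 0.0
```

Run:
```python
from h import *
import pickle
o=observe(); print(o["clock"],o["joints"].round(3),o["position"].round(4)); print(R.from_rotvec(o["ee_rot"]).as_matrix().round(3))
d=get_image("wrist"); pickle.dump(d,open("w1.pkl","wb")); C=cam(d)
p=np.array([.5415,-.1377,.1168]); M=Rb(-.0063); im=d["image"][:,:,::-1].copy()
q={a:tuple(int(round(x)) for x in proj(C,p+M@np.array(RIM[a]))[0]) for a in RIM}; print(q)
for a,b in [x.split() for x in ["LL LR","LR HR","HR HL","HL LL","DL DR"]]: cv2.line(im,q[a],q[b],(0,0,255),1)
cv2.imwrite("pics/w1.png",im)
```

```text
2.15 [-0.417  0.281  0.736  1.554 -0.19   1.38   0.332] [ 0.5474 -0.1252  0.3592]
[[ 0.004  1.    -0.001]
 [ 1.    -0.004 -0.001]
 [-0.001 -0.001 -1.   ]]
{'LL': (353, 146), 'LR': (348, 239), 'HL': (205, 149), 'HR': (211, 264), 'lab': (353, 194), 'DL': (288, 151), 'DR': (287, 247)}
```

View pics/w1.png

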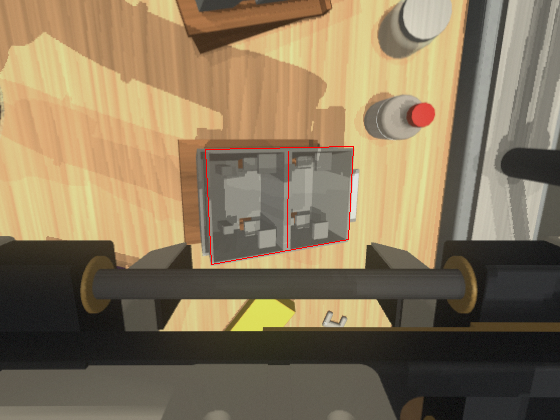

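The overlay fits the wrist view within 1–2 px: divider at (287,150)–(287,248), label at (354,194). Joint 7 is tight for a half turn. So I turn −π now in free air, before gripping, and will make the real turn back into the comfortable range.

Request:
{"method": "drive_tool", "body": {"steps": [[0,5,-6,0,-0.12],[0,5,-6,0,-0.12],[0,0,0,0,-0.12],[0,0,0,0,-0.12],[0,0,0,0,-0.12],[0,0,0,0,-0.12],[0,0,0,0,-0.12],[0,0,0,0,-0.12],[0,0,0,0,-0.12],[0,0,0,0,-0.12],[0,0,0,0,-0.12],[0,0,0,0,-0.12],[0,0,0,0,-0.12],[0,0,0,0,-0.12],[0,0,0,0,-0.12],[0,0,0,0,-0.12],[0,0,0,0,-0.12],[0,0,0,0,-0.12],[0,0,0,0,-0.12],[0,0,0,0,-0.12]]}}

```text
clock: 3.87
position: [0.5576, -0.1334, 0.3593]
ee_rot: [-2.872, 1.27, 0.002]
force: [0.3, 0.2, 0.2]
width: 1.003
gripper_force: 0.0
```

```bash
cat > s.py <<'E'
from h import *
o=observe(); Q=R.from_rotvec(o["ee_rot"]).as_matrix()
print(o["clock"],o["joints"].round(3),o["position"].round(4),"yaw_y",round(np.arctan2(Q[1,1],Q[0,1]),4),"tilt",(-Q[:2,2]).round(3),"F",o["force"].round(2),"tau",o["ft_torque"].round(3),"w",round(o["width"]*92,2),round(o["gripper_force"],2))
E
python3 s.py
```

```text
3.8667 [-0.666  0.471  1.273  1.543 -0.453  1.464 -1.778] [ 0.5576 -0.1334  0.3593] yaw_y -2.4033 tilt [ 0.001 -0.002] F [0.26 0.22 0.24] tau [ 0.004  0.203 -0.014] w 92.24 0.0
```

Request:
{"method": "drive_tool", "body": {"steps": [[0,0,-2,0,-0.12],[0,0,-2,0,-0.12],[0,0,0,0,-0.12],[0,0,0,0,-0.12],[0,0,0,0,-0.12],[0,0,0,0,-0.12],[0,0,0,0,0],[0,0,0,0,0]]}}

```text
clock: 4.53
position: [0.5577, -0.1381, 0.3595]
ee_rot: [-2.251, 2.19, 0.002]
force: [-0.4, -0.5, -0.2]
width: 1.002
gripper_force: 0.0
```

```bash
python3 s.py
```

```text
4.5333 [-0.663  0.485  1.295  1.541 -0.468  1.471 -2.465] [ 0.5577 -0.1381  0.3595] yaw_y -3.1144 tilt [ 0.    -0.001] F [-0.41 -0.45 -0.24] tau [0.084 0.131 0.026] w 92.2 0.0
```

Request:
{"method": "drive_tool", "body": {"steps": [[0,0,0,-30,-0.03],[0,0,0,-30,0],[0,0,0,-30,0],[0,0,0,-30,0],[0,-1,0,-30,0],[0,-1,0,-30,0],[0,-1,0,-20,0],[0,-1,0,-10,0],[0,0,0,-5,0],[0,0,0,0,0]]}}

```text
clock: 5.37
position: [0.5536, -0.1391, 0.1444]
ee_rot: [2.214, -2.228, -0.001]
force: [0.0, 0.1, 0.5]
width: 0.998
gripper_force: 0.0
```

```bash
python3 s.py
```

```text
5.3667 [-0.56   0.66   1.119  1.863 -0.681  1.066 -2.314] [ 0.5536 -0.1391  0.1444] yaw_y 3.1353 tilt [ 0.001 -0.   ] F [0.02 0.13 0.54] tau [0.073 0.155 0.037] w 91.82 0.0
```

Request:
{"method": "drive_tool", "body": {"steps": [[0,0,0,-5,0],[0,0,0,-5,0],[0,0,0,-3,0],[0.5,0,0,0,0],[0.75,0,0,0,0],[0.75,0,0,0,0],[0.75,0,0,0,0]], "grip_force": 10}}

```text
clock: 5.95
position: [0.5538, -0.1396, 0.1319]
ee_rot: [-2.212, 2.231, -0.0]
force: [-1.0, 0.0, -0.3]
width: 0.757
gripper_force: 0.0
```

```bash
python3 s.py
python3 - <<'E'
from h import *
d=get_image("side"); cv2.imwrite("pics/s2.png",cv2.resize(d["image"][150:300,230:380,::-1],None,fx=4,fy=4,interpolation=3))
E
```

```text
5.95 [-0.549  0.673  1.103  1.876 -0.699  1.043 -2.302] [ 0.5538 -0.1396  0.1319] yaw_y 3.1331 tilt [-0.  0.] F [-1.04  0.01 -0.29] tau [ 0.096  0.121 -0.035] w 69.66 0.0
```

View pics/s2.png

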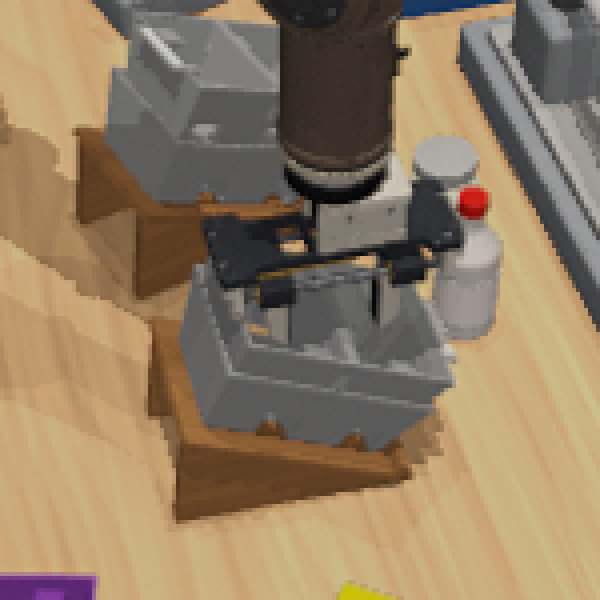

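The picture shows the fingers at (272,310) and (385,290), straddling the divider at (340,340). The gripper body is just above the high rim at (210,270) with no contact force. Closing.

Request:
{"method": "drive_tool", "body": {"steps": [[0.75,0,0,0,0],[0.75,0,0,0,0],[0.75,0,0,0,0],[0.75,0,0,0,0],[0.75,0,0,0,0],[0.75,0,0,0,0],[1,0,0,0,0],[1,0,0,0,0],[1,0,0,0,0],[1,0,0,0,0],[1,0,0,0,0],[1,0,0,0,0]], "grip_force": 15}}

```text
clock: 7.0
position: [0.5537, -0.1395, 0.1316]
ee_rot: [2.212, -2.231, -0.0]
force: [0.2, 0.5, -0.6]
width: 0.194
gripper_force: 13.6
```

```bash
python3 s.py
```

```text
7.0 [-0.549  0.673  1.102  1.876 -0.699  1.043 -2.302] [ 0.5537 -0.1395  0.1316] yaw_y 3.1331 tilt [0. 0.] F [ 0.24  0.48 -0.58] tau [ 0.039  0.171 -0.025] w 17.85 13.64
```

The width of 17.9 mm matches the tilted divider, so the grip is on it. Now lifting along the bin's normal.

Request:
{"method": "drive_tool", "body": {"steps": [[1,1,0,2,0],[1,2,0,4,0],[1,2,0,4,0],[1,2,0,4,0],[1,2,0,4,0],[1,2,0,4,0]], "grip_force": 20}}

```text
clock: 7.5
position: [0.5639, -0.1393, 0.1537]
ee_rot: [2.211, -2.231, -0.003]
force: [-3.1, -0.5, -3.7]
width: 0.155
gripper_force: 18.3
```

```bash
python3 s.py
```

```text
7.5 [-0.556  0.665  1.122  1.828 -0.675  1.096 -2.333] [ 0.5639 -0.1393  0.1537] yaw_y 3.1327 tilt [ 0.002 -0.001] F [-3.1  -0.46 -3.72] tau [ 0.057  1.096 -0.061] w 14.22 18.3
```

Request:
{"method": "drive_tool", "body": {"steps": [[1,-1,0,4,0],[1,0,0,5,0],[1,0,0,5,0],[1,0,0,5,0],[1,0,0,5,0],[1,0,0,5,0],[1,0,0,5,0],[1,0,0,5,0]]}}

```text
clock: 8.17
position: [0.5637, -0.1395, 0.1932]
ee_rot: [-2.212, 2.231, -0.0]
force: [0.0, 0.6, -4.3]
width: 0.105
gripper_force: 20.0
```

```bash
python3 s.py
```

```text
8.1667 [-0.584  0.625  1.167  1.785 -0.626  1.162 -2.369] [ 0.5637 -0.1395  0.1932] yaw_y 3.1331 tilt [-0.  0.] F [ 0.01  0.6  -4.32] tau [ 0.062  0.109 -0.027] w 9.7 19.98
```

The width is now 9.7 mm, so the bin has swung flat in the grip, with about 4.3 N of weight. I raise it and turn it back by +π.

Request:
{"method": "drive_tool", "body": {"steps": [[1,0,0,15,0],[1,0,0,25,0],[1,0,0,25,0],[1,0,0,20,0],[1,0,0,8,0.05],[1,0,0,0,0.1],[1,0,0,0,0.12],[1,0,0,0,0.12],[1,0,0,0,0.12],[1,0,0,0,0.12],[1,0,0,0,0.12],[1,0,0,0,0.12],[1,0,0,0,0.12],[1,0,0,0,0.12],[1,0,0,0,0.12],[1,0,0,0,0.12],[1,0,0,0,0.12],[1,0,0,0,0.12],[1,0,0,0,0.12],[1,0,0,0,0.12]]}}

```text
clock: 9.83
position: [0.5634, -0.1398, 0.2858]
ee_rot: [3.116, 0.401, -0.0]
force: [0.3, -0.2, -4.7]
width: 0.11
gripper_force: 20.0
```

Request:
{"method": "drive_tool", "body": {"steps": [[1,0,0,0,0.12],[1,0,0,0,0.12],[1,0,0,0,0.12],[1,0,0,0,0.12],[1,0,0,0,0.12],[1,0,0,0,0.12],[1,0,0,0,0.12],[1,0,0,0,0.12],[1,0,0,0,0.12],[1,0,0,0,0.1],[1,0,0,0,0.05],[1,0,0,0,0],[1,0,0,0,0]]}}

```text
clock: 10.92
position: [0.5634, -0.1399, 0.2857]
ee_rot: [2.322, 2.116, -0.0]
force: [-0.3, -0.5, -4.8]
width: 0.109
gripper_force: 20.0
```

```bash
python3 s.py
python3 - <<'E'
from h import *
import pickle
d=get_image("side"); e=get_image("wrist"); pickle.dump((d,e),open("t.pkl","wb"))
a=cv2.resize(d["image"][110:290,235:370,::-1],(398,530),interpolation=3); b=cv2.resize(e["image"][:,100:420,::-1],(400,525)); b=np.vstack([b,b[:5]]); cv2.imwrite("pics/t.png",np.hstack([a,b]))
E
```

```text
10.9167 [-0.186  0.33   0.461  1.625 -0.154  1.223  0.213] [ 0.5634 -0.1399  0.2857] yaw_y -0.0928 tilt [0. 0.] F [-0.34 -0.52 -4.77] tau [-0.037  0.099 -0.005] w 10.05 19.98
```

View pics/t.png

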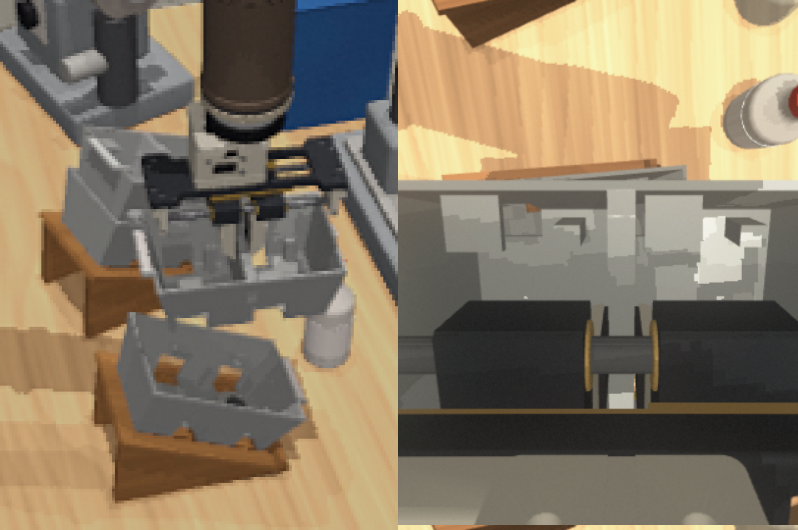

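The bin hangs flat with its label end (140,250) towards the high end. The lower bin is empty below, with the flange disc at (235,402). From the geometry, the bin touches the upper ledges while flat and then pivots back 27° in a light grip as I lower along the normal. Moving over the mouth, slightly down-slope.

Request:
{"method": "drive_tool", "body": {"steps": [[1,2,2,0,0.045],[1,2,2,-15,0.042],[1,2,0,-20,0],[1,0,0,-20,0],[1,0,0,-20,0],[1,0,0,-15,0],[1,0,0,-8,0],[1,0,0,-2,0],[1,0,0,0,0],[1,0,0,0,0]]}}

```text
clock: 11.85
position: [0.5703, -0.1357, 0.1866]
ee_rot: [2.224, 2.217, 0.001]
force: [0.5, 0.4, -4.4]
width: 0.111
gripper_force: 20.0
```

```bash
python3 s.py
```

```text
11.85 [-0.154  0.421  0.414  1.749 -0.195  1.011  0.329] [ 0.5703 -0.1357  0.1866] yaw_y -0.0035 tilt [-0.001  0.   ] F [ 0.46  0.4  -4.43] tau [-0.118  0.056  0.054] w 10.17 19.98
```

Request:
{"method": "drive_tool", "body": {"steps": [[1,0,0,0,0],[1,-1.4,0,-2.7,0],[1,-1.4,0,-2.7,0],[1,-1.4,0,-2.7,0],[1,0,0,0,0]], "grip_force": 10}}

```text
clock: 12.27
position: [0.5647, -0.1354, 0.177]
ee_rot: [-2.224, -2.217, 0.001]
force: [-0.1, 0.3, -4.6]
width: 0.107
gripper_force: 10.0
```

Request:
{"method": "drive_tool", "body": {"steps": [[1,-1.4,0,-2.7,0],[1,0,0,0,0]]}}

```text
clock: 12.43
position: [0.5636, -0.1354, 0.1744]
ee_rot: [-2.225, -2.218, 0.001]
force: [-0.3, -0.8, -4.5]
width: 0.111
gripper_force: 10.0
```

Request:
{"method": "drive_tool", "body": {"steps": [[1,-1.2,0,-2.4,0],[1,-1.2,0,-2.4,0],[1,0,0,0,0]]}}

```text
clock: 12.68
position: [0.5611, -0.1355, 0.1695]
ee_rot: [-2.224, -2.217, 0.001]
force: [1.7, 0.9, -3.9]
width: 0.109
gripper_force: 10.0
```

Request:
{"method": "drive_tool", "body": {"steps": [[1,-1.2,0,-2.4,0],[1,0,0,0,0]]}}

```text
clock: 12.85
position: [0.5602, -0.1356, 0.1673]
ee_rot: [-2.225, -2.218, 0.001]
force: [-0.1, -0.6, -5.1]
width: 0.104
gripper_force: 10.0
```

Request:
{"method": "drive_tool", "body": {"steps": [[1,-1.2,0,-2.4,0],[1,0,0,0,0]]}}

```text
clock: 13.02
position: [0.5591, -0.1358, 0.1651]
ee_rot: [2.225, 2.218, -0.0]
force: [0.0, -1.9, -3.0]
width: 0.106
gripper_force: 10.0
```

Request:
{"method": "drive_tool", "body": {"steps": [[1,-0.9,0,-1.8,0],[1,0,0,0,0]]}}

```text
clock: 13.18
position: [0.5583, -0.1359, 0.1634]
ee_rot: [2.225, 2.217, -0.0]
force: [1.0, -1.9, -2.8]
width: 0.109
gripper_force: 10.0
```

```bash
python3 s.py
```

```text
13.1833 [-0.148  0.428  0.407  1.803 -0.203  0.951  0.341] [ 0.5583 -0.1359  0.1634] yaw_y -0.0032 tilt [-0.  0.] F [ 1.02 -1.92 -2.76] tau [-0.512 -0.067  0.138] w 10.02 10.03
```

A slight side contact at the label end (+y side). I ease −y.

Request:
{"method": "drive_tool", "body": {"steps": [[1,0,-1.5,0,0.0],[1,0,0,0,0]]}}

```text
clock: 13.35
position: [0.5581, -0.137, 0.1634]
ee_rot: [-2.225, -2.217, 0.0]
force: [-0.2, -0.8, -4.0]
width: 0.106
gripper_force: 10.0
```

```bash
python3 s.py
```

```text
13.35 [-0.145  0.429  0.407  1.802 -0.203  0.952  0.344] [ 0.5581 -0.137   0.1634] yaw_y -0.0033 tilt [ 0. -0.] F [-0.24 -0.8  -4.01] tau [-0.112  0.029  0.047] w 9.74 10.0
```

Request:
{"method": "drive_tool", "body": {"steps": [[1,-0.5,-1,-1,0],[1,-0.7,0,-1.5,0],[1,0,0,0,0]]}}

```text
clock: 13.6
position: [0.5582, -0.1379, 0.1615]
ee_rot: [2.224, 2.217, 0.003]
force: [2.0, 0.4, 1.8]
width: 0.107
gripper_force: 10.0
```

Request:
{"method": "drive_tool", "body": {"steps": [[1,-0.8,0,-2,0],[1,0,0,0,0]]}}

```text
clock: 13.77
position: [0.5592, -0.1381, 0.1605]
ee_rot: [2.221, 2.215, 0.006]
force: [5.9, 0.9, 6.6]
width: 0.111
gripper_force: 10.0
```

```bash
python3 s.py
```

```text
13.7667 [-0.143  0.43   0.405  1.808 -0.206  0.938  0.348] [ 0.5592 -0.1381  0.1605] yaw_y -0.0026 tilt [-0.006  0.001] F [5.91 0.9  6.64] tau [-0.053 -1.027 -0.046] w 10.19 10.04
```

This is ledge contact: 12 N normal to the slope, and the bin hasn't yet turned in the grip. I lighten the grip so it pivots.

Request:
{"method": "drive_tool", "body": {"steps": [[1,0,0,0,0],[1,0,0,0,0]], "grip_force": 5}}

```text
clock: 13.93
position: [0.5591, -0.1381, 0.1606]
ee_rot: [2.221, 2.215, 0.006]
force: [6.2, -0.1, 5.7]
width: 0.11
gripper_force: 5.0
```

```bash
python3 s.py
```

```text
13.9333 [-0.143  0.43   0.405  1.808 -0.206  0.939  0.348] [ 0.5591 -0.1381  0.1606] yaw_y -0.0025 tilt [-0.006  0.001] F [ 6.18 -0.06  5.74] tau [-0.04  -1.188 -0.066] w 10.07 5.02
```

Request:
{"method": "drive_tool", "body": {"steps": [[1,0,0,-1.5,0],[1,0,0,0,0],[1,0,0,0,0]], "grip_force": 3}}

```text
clock: 14.18
position: [0.5588, -0.1381, 0.1588]
ee_rot: [2.221, 2.216, 0.005]
force: [5.0, -0.4, 3.9]
width: 0.112
gripper_force: 3.0
```

```bash
python3 s.py
```

```text
14.1833 [-0.142  0.432  0.404  1.81  -0.207  0.936  0.349] [ 0.5588 -0.1381  0.1588] yaw_y -0.0026 tilt [-0.005  0.001] F [ 4.98 -0.44  3.94] tau [-0.079 -1.13   0.062] w 10.27 3.0
```

The fingers slip down rather than the bin turning. The contact line runs too close to the grip, so I drag down-slope, where ledge friction and a longer lever help it turn.

Request:
{"method": "drive_tool", "body": {"steps": [[1,3,0,-1.5,0],[1,3,0,-1.5,0],[1,3,0,-1.5,0],[1,0,0,0,0]], "grip_force": 4}}

```text
clock: 14.52
position: [0.5658, -0.138, 0.1525]
ee_rot: [2.225, 2.218, -0.0]
force: [3.6, -0.2, 1.3]
width: 0.135
gripper_force: 4.1
```

```bash
python3 s.py
python3 - <<'E'
from h import *
d=get_image("side"); cv2.imwrite("pics/u.png",cv2.resize(d["image"][165:295,250:370,::-1],None,fx=4.6,fy=4.6,interpolation=3))
E
```

```text
14.5167 [-0.139  0.453  0.401  1.795 -0.213  0.936  0.35 ] [ 0.5658 -0.138   0.1525] yaw_y -0.0029 tilt [0. 0.] F [ 3.56 -0.2   1.28] tau [-0.173 -0.774 -0.016] w 12.45 4.1
```

View pics/u.png

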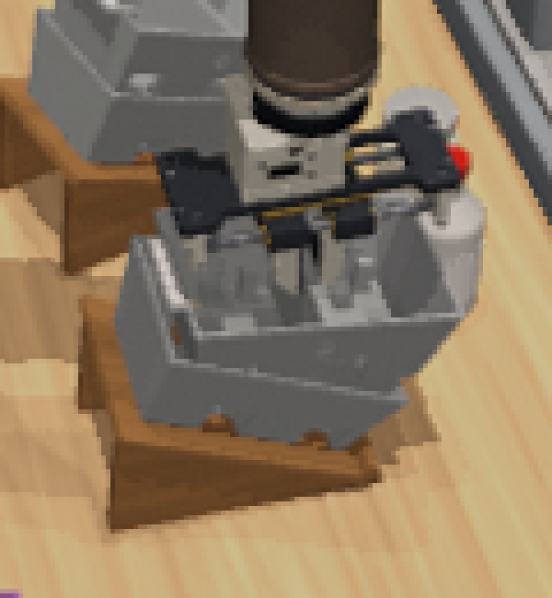

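It works: the width is 12.5 mm, so the bin has turned about 8° on the upper ledges. The label is at the high end (160,270), and the low end (400,380) is still above the rim. Continuing.

Request:
{"method": "drive_tool", "body": {"steps": [[1,0.5,0,-2,0],[1,0,0,-2,0],[1,0,0,0,0]], "grip_force": 3}}

```text
clock: 14.82
position: [0.5667, -0.138, 0.149]
ee_rot: [2.224, 2.217, 0.002]
force: [5.7, -0.2, 2.3]
width: 0.191
gripper_force: 3.0
```

```bash
python3 s.py
```

```text
14.8167 [-0.137  0.457  0.399  1.798 -0.216  0.927  0.353] [ 0.5667 -0.138   0.149 ] yaw_y -0.0029 tilt [-0.002  0.   ] F [ 5.7  -0.2   2.33] tau [-0.2   -1.253  0.004] w 17.56 3.0
```

Request:
{"method": "drive_tool", "body": {"steps": [[1,-1.8,0,0.9,0],[1,-1.8,0,0.9,0],[1,0,0,0,0]]}}

```text
clock: 15.07
position: [0.5632, -0.1381, 0.1513]
ee_rot: [2.224, 2.217, 0.002]
force: [5.5, 0.4, 2.1]
width: 0.217
gripper_force: 3.0
```

```bash
python3 s.py
```

```text
15.0667 [-0.138  0.449  0.401  1.805 -0.213  0.928  0.352] [ 0.5632 -0.1381  0.1513] yaw_y -0.0031 tilt [-0.002  0.   ] F [5.47 0.39 2.06] tau [-0.119 -1.256  0.013] w 19.95 3.0
```

Request:
{"method": "drive_tool", "body": {"steps": [[1,-1.8,0,0.9,0],[1,-1.8,0,0.9,0],[1,0,0,0,0]]}}

```text
clock: 15.32
position: [0.5596, -0.1381, 0.1532]
ee_rot: [2.223, 2.217, 0.003]
force: [6.4, -0.1, 2.3]
width: 0.247
gripper_force: 3.0
```

```bash
python3 s.py
python3 - <<'E'
from h import *
import pickle
d=get_image("side"); e=get_image("top"); pickle.dump((d,e),open("v.pkl","wb"))
a=cv2.resize(d["image"][195:285,260:348,::-1],None,fx=5,fy=5,interpolation=3); b=cv2.resize(e["image"][150:240,285:355,::-1],None,fx=5,fy=5,interpolation=3)
cv2.imwrite("pics/v.png",np.hstack([a,b]))
E
```

```text
15.3167 [-0.14   0.441  0.402  1.812 -0.211  0.928  0.351] [ 0.5596 -0.1381  0.1532] yaw_y -0.0031 tilt [-0.003  0.   ] F [ 6.44 -0.13  2.33] tau [-0.1   -1.238  0.026] w 22.76 3.0
```

View pics/v.png

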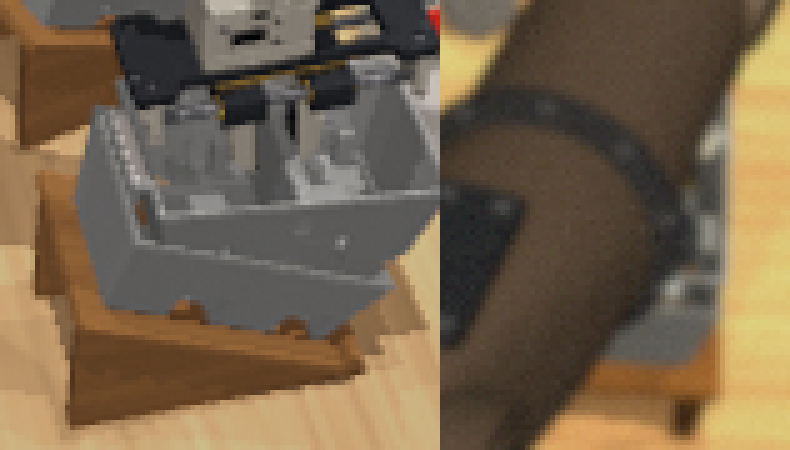

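The loose bin is still only slightly turned: near rim edge (160,212)–(440,195) against the lower rim (140,240)–(390,285). So the fingers were being pushed apart rather than the bin tilting. I measure the tilt numerically in the side plane.

Run:
```python
from h import *
import pickle
d,e=pickle.load(open("v.pkl","rb")); c=cam(d)
L=np.array([.5111,-.1375,.0571])
def at(u,v,y):
    p,r=ray(c,260+u/5-.5,195+v/5-.5); X=p+r*(y-p[1])/r[1]; w=X-L
    return X.round(4), (round(-.891*w[0]+.454*w[2],4), round(.454*w[0]+.891*w[2],4))
for n,u,v,y in [("low rim near H",140,240,-.2),("low rim near L",390,285,-.2),("bin rim near H",160,212,-.2),("bin rim near L",440,195,-.2),("bin foot near L",385,270,-.187),("bin rim farH",120,85,-.076),
 ("near finger tip bottom",245,170,-.138),("far finger",300,150,-.138),("div near end",285,205,-.195),("div far end",262,120,-.08)]:
    print(n,*at(u,v,y))
```

```text
low rim near H [ 0.4579 -0.2     0.1706] (np.float64(0.0989), np.float64(0.077))
low rim near L [ 0.6206 -0.2     0.0833] (np.float64(-0.0856), np.float64(0.0731))
bin rim near H [ 0.4706 -0.2     0.192 ] (np.float64(0.0973), np.float64(0.1018))
bin rim near L [ 0.6486 -0.2     0.1596] (np.float64(-0.076), np.float64(0.1538))
bin foot near L [ 0.6214 -0.187   0.0833] (np.float64(-0.0864), np.float64(0.0734))
bin rim farH [ 0.4749 -0.076   0.1803] (np.float64(0.0881), np.float64(0.0933))
near finger tip bottom [ 0.541  -0.138   0.1474] (np.float64(0.0144), np.float64(0.094))
far finger [ 0.5769 -0.138   0.1563] (np.float64(-0.0136), np.float64(0.1182))
div near end [ 0.5503 -0.195   0.1716] (np.float64(0.0171), np.float64(0.1198))
div far end [ 0.5687 -0.08    0.129 ] (np.float64(-0.0187), np.float64(0.0903))
```

Request:
{"method": "drive_tool", "body": {"steps": [[0.84,2,0,0,0],[0.84,2,0,0,0],[0.84,1,0,0,0],[0.84,0,0,0,0]], "grip_force": 10}}

```text
clock: 15.75
position: [0.5635, -0.138, 0.1522]
ee_rot: [-2.225, -2.218, 0.001]
force: [2.9, -0.2, 1.0]
width: 0.161
gripper_force: 1.9
```

```bash
cat >> h.py <<'E'
E
python3 s.py
```

```text
15.75 [-0.139  0.45   0.401  1.801 -0.213  0.934  0.351] [ 0.5635 -0.138   0.1522] yaw_y -0.0031 tilt [0.001 0.   ] F [ 2.9  -0.21  0.99] tau [-0.199 -0.742 -0.039] w 14.83 1.87
```

The fingers hold position as a cage at 14.8 mm. I now open it stepwise while lowering, with a small up-slope shift so the low foot clears the rim.

Request:
{"method": "drive_tool", "body": {"steps": [[0.835,-1.7,0,-0.5,0],[0.83,-1.7,0,-0.5,0],[0.825,-1.7,0,-0.6,0],[0.82,-1.7,0,-0.6,0],[0.82,0,0,0,0]], "grip_force": 12}}

```text
clock: 16.17
position: [0.5577, -0.138, 0.151]
ee_rot: [2.223, 2.217, 0.003]
force: [5.5, -0.5, 3.5]
width: 0.175
gripper_force: 2.9
```

```bash
cat > tilt.py <<'E'
# tilt of loose bin from its near rim edge in the side picture (bright edge), plane y=-.2
from h import *
d=get_image("side"); c=cam(d); g=cv2.GaussianBlur(cv2.cvtColor(d["image"],cv2.COLOR_RGB2GRAY),(0,0),.7).astype(float)
L=np.array([.5111,-.1375,.0571])
best=[]
for th in np.radians(np.arange(0,30,.5)):
    for off in np.arange(-.03,.035,.0015):
        # rim near edge segment: centre on lower-normal line, direction tilted th below horizontal
        m=np.array([.563,-.2,.165+off]); u=np.array([np.cos(th),0,-np.sin(th)])
        s=np.linspace(-.075,.075,60)[:,None]
        q=[proj(c,m+s*u+[0,0,k]) for k in (0,-.005)]
        f=[cv2.remap(g.astype(np.float32),a[:,:1].astype(np.float32),a[:,1:].astype(np.float32),1).ravel() for a in q]
        best.append((np.median(f[0]-f[1]),np.degrees(th),m[2]))
best.sort(reverse=True)
for b in best[:5]: print(np.round(b,3))
E
python3 s.py; python3 tilt.py
```

```text
16.1667 [-0.139  0.441  0.401  1.819 -0.211  0.922  0.353] [ 0.5577 -0.138   0.151 ] yaw_y -0.003 tilt [-0.002  0.   ] F [ 5.47 -0.51  3.53] tau [-0.123 -1.181 -0.04 ] w 16.14 2.92
[19.931  4.5    0.177]
[19.915  4.     0.177]
[19.744  3.     0.176]
[19.682  4.5    0.176]
[19.655  3.5    0.176]
```

```bash
sed -i 's/^d=get_image("side")/import sys,pickle\nd=pickle.load(open("v.pkl","rb"))[0] if len(sys.argv)>1 else get_image("side"); pickle.dump(d,open("last.pkl","wb"))/' tilt.py; python3 tilt.py old
python3 - <<'E'
from h import *
import pickle
d=get_image("side"); cv2.imwrite("pics/x.png",np.hstack([cv2.resize(i["image"][195:285,260:348,::-1],(400,409),interpolation=3) for i in (pickle.load(open("v.pkl","rb"))[0],d)]))
E
```

```text
[20.008  8.     0.174]
[19.943  8.     0.173]
[19.761  7.     0.174]
[19.749  8.5    0.173]
[19.725  8.5    0.174]
```

View pics/x.png

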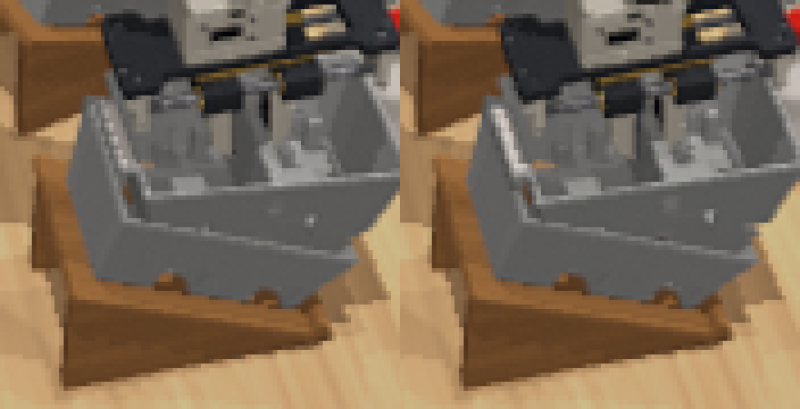

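Moving up-slope un-tilts the bin (detector 8° → 4.5°; label at (500,140)). Dragging down-slope and then pressing tilted it earlier, so I repeat that and track the tilt with the detector.

Request:
{"method": "drive_tool", "body": {"steps": [[1,3,0,-1.5,0],[1,3,0,-1.5,0],[1,3,0,-1.5,0],[1,0,0,-1.5,0],[1,0,0,-1.5,0],[1,0,0,0,0]], "grip_force": 4}}

```text
clock: 16.77
position: [0.5674, -0.1381, 0.1431]
ee_rot: [2.223, 2.217, 0.003]
force: [8.2, 0.1, 4.6]
width: 0.16
gripper_force: 4.0
```

```bash
python3 s.py; python3 tilt.py
```

```text
16.7667 [-0.135  0.464  0.397  1.804 -0.22   0.914  0.356] [ 0.5674 -0.1381  0.1431] yaw_y -0.0028 tilt [-0.003  0.001] F [8.18 0.07 4.62] tau [-0.119 -1.483 -0.039] w 14.71 4.05
[19.641 11.5    0.171]
[19.581 11.     0.171]
[19.389 12.5    0.173]
[18.836 12.     0.171]
[18.683 12.     0.173]
```

Moving up-slope is unfavourable because of friction. Better plan: set the bin down stably on the upper ledges and low rim, then regrip shallower. Next, tilt it with the label-end floor on the high rim (a long lever) and slide it in down-slope. First I complete the rest.

Request:
{"method": "drive_tool", "body": {"steps": [[1,1.5,0,-1.2,0],[1,1.5,0,-1.2,0],[1,1.5,0,-1.2,0],[1,0,0,0,0]], "grip_force": 3}}

```text
clock: 17.15
position: [0.5698, -0.138, 0.1389]
ee_rot: [-2.224, -2.217, 0.001]
force: [2.0, 0.1, 2.7]
width: 0.178
gripper_force: 3.1
```

```bash
python3 s.py; python3 tilt.py
```

```text
17.15 [-0.133  0.475  0.395  1.798 -0.224  0.914  0.357] [ 0.5698 -0.138   0.1389] yaw_y -0.0032 tilt [ 0.001 -0.   ] F [2.04 0.13 2.69] tau [-0.08  -0.345 -0.044] w 16.38 3.11
[20.414 15.     0.17 ]
[20.173 16.     0.17 ]
[20.169 14.     0.17 ]
[20.168 15.5    0.17 ]
[20.076 15.     0.171]
```

Request:
{"method": "drive_tool", "body": {"steps": [[1,1.5,0,-1.2,0],[1,1.5,0,-1.2,0],[1,1.5,0,-1.2,0],[1,0,0,0,0]]}}

```text
clock: 17.53
position: [0.5738, -0.1381, 0.1352]
ee_rot: [-2.224, -2.216, 0.002]
force: [-0.1, -0.8, 3.0]
width: 0.178
gripper_force: 3.2
```

```bash
python3 s.py; python3 tilt.py
python3 - <<'E'
from h import *
import pickle
d=pickle.load(open("last.pkl","rb")); c=cam(d)
# low-end overlap check: foot corner & low rim brightness profile along slope at near side
L=np.array([.5111,-.1375,.0571]); U=np.array([-.891,0,.454]); N=np.array([.454,0,.891])
g=cv2.cvtColor(d["image"],cv2.COLOR_RGB2GRAY)
for th in (15,17,19):
    t=np.radians(th); ph=np.radians(27-th); u=np.array([np.cos(t),0,-np.sin(t)])
    m=np.array([.563,-.138,.169]); w=m-L; print(th,"divider top lower-frame",(w@U).round(4),(w@N).round(4))
E
```

```text
17.5333 [-0.13   0.486  0.392  1.791 -0.227  0.912  0.358] [ 0.5738 -0.1381  0.1352] yaw_y -0.0034 tilt [ 0.002 -0.   ] F [-0.13 -0.78  2.95] tau [-0.158  0.081 -0.024] w 16.34 3.24
[18.439 14.     0.168]
[18.216 13.5    0.168]
[17.916 14.5    0.168]
[17.895 13.5    0.17 ]
[17.66  15.     0.168]
15 divider top lower-frame 0.0046 0.1233
17 divider top lower-frame 0.0046 0.1233
19 divider top lower-frame 0.0046 0.1233
```

The tilt saturates at about 15°, so the bin rests stably on the upper ledges and low rim. I release, raise 14 mm, regrip and lift.

Request:
{"method": "drive_tool", "body": {"steps": [[0.8,0,0,0,0],[0.77,0,0,0,0],[0.72,0,0,0,0],[0.7,0,0,7,0],[0.7,2,0,7,0],[0.85,0,0,0,0],[1,0,0,0,0],[1,0,0,0,0],[1,0,0,0,0],[1,0,0,0,0]], "grip_force": 12}}

```text
clock: 18.42
position: [0.5769, -0.138, 0.1497]
ee_rot: [2.225, 2.218, 0.0]
force: [-0.3, -0.4, 2.7]
width: 0.133
gripper_force: 11.8
```

```bash
python3 s.py; python3 tilt.py
```

```text
18.4167 [-0.135  0.472  0.398  1.771 -0.22   0.942  0.351] [ 0.5769 -0.138   0.1497] yaw_y -0.003 tilt [-0.  0.] F [-0.25 -0.44  2.72] tau [-0.055  0.15   0.006] w 12.22 11.81
[19.162 14.     0.168]
[18.658 13.5    0.168]
[18.378 14.5    0.168]
[18.063 13.     0.168]
[18.049 14.     0.17 ]
```

Request:
{"method": "drive_tool", "body": {"steps": [[1,0,0,3,0],[1,1,0,5,0],[1,1,0,5,0],[1,1,0,6,0],[1,0,0,8,0],[1,0,0,12,0],[1,0,0,18,0],[1,0,0,20,0],[1,-10,0,15,0],[1,-15,0,3,0],[1,-15,0,0,0],[1,-7,0,0,0],[1,0,0,0,0],[1,0,0,0,0]], "grip_force": 15}}

```text
clock: 19.63
position: [0.5333, -0.1378, 0.2449]
ee_rot: [2.224, 2.218, 0.001]
force: [0.1, -0.4, -4.2]
width: 0.107
gripper_force: 15.0
```

```bash
python3 s.py
```

```text
19.6333 [-0.177  0.306  0.436  1.758 -0.143  1.108  0.303] [ 0.5333 -0.1378  0.2449] yaw_y -0.0029 tilt [-0.001 -0.   ] F [ 0.06 -0.41 -4.18] tau [-0.057  0.079 -0.007] w 9.81 15.0
```

Request:
{"method": "drive_tool", "body": {"steps": [[1,0,0,-8,0],[1,0,0,-7,0],[1,0,0,-3,0],[1,0,0,-2,0],[1,0,0,-2,0],[1,0,0,0,0]], "grip_force": 8}}

```text
clock: 20.13
position: [0.5331, -0.1379, 0.2223]
ee_rot: [2.225, 2.218, -0.0]
force: [0.6, 0.9, -2.6]
width: 0.107
gripper_force: 8.1
```

Request:
{"method": "drive_tool", "body": {"steps": [[1,0,0,-2,0],[1,0,0,-2,0],[1,0,0,0,0]]}}

```text
clock: 20.38
position: [0.5331, -0.138, 0.2186]
ee_rot: [2.225, 2.218, 0.0]
force: [1.5, -0.3, -1.4]
width: 0.112
gripper_force: 8.2
```

```bash
python3 s.py; python3 tilt.py
```

```text
20.3833 [-0.169  0.331  0.43   1.794 -0.157  1.05   0.316] [ 0.5331 -0.138   0.2186] yaw_y -0.0031 tilt [-0.001  0.   ] F [ 1.46 -0.31 -1.38] tau [-0.082 -0.269  0.01 ] w 10.34 8.23
[ 1.306 29.     0.149]
[ 1.261 29.5    0.149]
[ 1.248 27.     0.149]
[ 1.236 28.5    0.149]
[ 1.225 28.     0.158]
```

Contact with the high rim came exactly at the predicted height. Now rolling the bin about that rim.

Request:
{"method": "drive_tool", "body": {"steps": [[1,2,0,-2,0],[1,2.3,0,-3,0],[1,2.3,0,-3,0],[1,1,0,-1,0],[1,0,0,0,0]]}}

```text
clock: 20.85
position: [0.5402, -0.1379, 0.2089]
ee_rot: [-2.224, -2.217, 0.002]
force: [-0.4, 0.0, -3.7]
width: 0.115
gripper_force: 8.2
```

```bash
sed -i 's/m=np.array(\[.563,-.2,.165+off\])/m=np.array([PX,-.2,PZ+.014+off])/; s/^best=\[\]/best=[]; PX,_,PZ=observe()["position"]/' tilt.py; python3 s.py; python3 tilt.py
```

```text
20.85 [-0.164  0.353  0.426  1.789 -0.166  1.036  0.321] [ 0.5402 -0.1379  0.2089] yaw_y -0.003 tilt [0.001 0.   ] F [-0.37  0.05 -3.74] tau [-0.077  0.231 -0.011] w 10.57 8.23
[22.059 14.5    0.216]
[21.938 14.     0.216]
[21.519 15.     0.216]
[21.225 15.     0.217]
[20.891 15.5    0.216]
```

Request:
{"method": "drive_tool", "body": {"steps": [[1,0,0,0,0],[1,2,0,-3,0],[1,2,0,-3,0],[1,2,0,-3.5,0],[1,1,0,-2.5,0],[1,0,0,0,0]], "grip_force": 16}}

```text
clock: 21.4
position: [0.548, -0.1379, 0.1972]
ee_rot: [2.224, 2.218, 0.0]
force: [0.5, -1.0, -0.2]
width: 0.12
gripper_force: 17.5
```

```bash
python3 s.py; python3 tilt.py
```

```text
21.4 [-0.158  0.376  0.421  1.787 -0.178  1.015  0.328] [ 0.548  -0.1379  0.1972] yaw_y -0.0029 tilt [-0.  0.] F [ 0.49 -0.97 -0.18] tau [-0.142  0.008  0.035] w 11.07 17.49
[19.734 23.     0.204]
[19.682 23.5    0.204]
[19.619 22.     0.202]
[19.421 22.5    0.204]
[19.108 22.5    0.202]
```

Tilting works here (about 23°). But letting the label end slip off the rim would be uncontrolled. A cleaner finish is to set the bin on the upper ledges and low rim again, which was stable. Then I take it by the label-end wall, which stands nearly vertical there, hinge it up-slope so the low foot drops onto the low ledges, and lower the label end.

Request:
{"method": "drive_tool", "body": {"steps": [[1,0,0,8,0],[1,2,0,12,0],[1,5,0,12,0],[1,5,0,6,0],[1,1,0,0,0],[1,0,0,-12,0],[1,0,0,-18,0],[1,0,0,-14,0],[1,0,0,-8,0],[1,0,0,-4,0],[1,0,0,0,0]], "grip_force": 10}}

```text
clock: 22.37
position: [0.5598, -0.1377, 0.1787]
ee_rot: [-2.224, -2.217, 0.002]
force: [0.0, 0.1, -4.3]
width: 0.109
gripper_force: 10.0
```

```bash
python3 s.py
```

```text
22.3667 [-0.15   0.416  0.413  1.779 -0.195  0.989  0.337] [ 0.5598 -0.1377  0.1787] yaw_y -0.0031 tilt [ 0.002 -0.   ] F [ 0.04  0.11 -4.25] tau [ 0.028  0.103 -0.019] w 10.03 10.01
```

Now touch down on the upper ledges (expected near z 0.172) and roll on.

Request:
{"method": "drive_tool", "body": {"steps": [[1,0,0,-2.5,0],[1,0,0,-2.5,0],[1,1,0,-2,0],[1,1.5,0,-2,0],[1,2,0,-2,0],[1,2,0,-2,0],[1,0,0,0,0]], "grip_force": 6}}

```text
clock: 22.95
position: [0.5681, -0.1378, 0.1668]
ee_rot: [2.223, 2.218, 0.002]
force: [1.9, 1.2, 0.0]
width: 0.113
gripper_force: 6.3
```

```bash
python3 s.py; python3 tilt.py
```

```text
22.95 [-0.144  0.439  0.407  1.776 -0.206  0.967  0.344] [ 0.5681 -0.1378  0.1668] yaw_y -0.0025 tilt [-0.002  0.   ] F [1.95 1.22 0.01] tau [ 0.183 -0.385 -0.03 ] w 10.38 6.29
[20.188 10.5    0.17 ]
[20.103  9.5    0.169]
[20.01   9.     0.169]
[19.991 10.     0.17 ]
[19.853  9.5    0.17 ]
```

Request:
{"method": "drive_tool", "body": {"steps": [[1,1.5,0,-2,0],[1,1.5,0,-2,0],[1,1.5,0,-2,0],[1,1,0,-2,0],[1,0,0,0,0]]}}

```text
clock: 23.42
position: [0.573, -0.1383, 0.1592]
ee_rot: [2.224, 2.217, 0.001]
force: [0.6, 1.5, 6.2]
width: 0.117
gripper_force: 6.4
```

```bash
python3 s.py; python3 tilt.py
```

```text
23.4167 [-0.14   0.455  0.404  1.772 -0.213  0.957  0.347] [ 0.573  -0.1383  0.1592] yaw_y -0.0032 tilt [-0.001  0.   ] F [0.61 1.5  6.21] tau [ 0.227 -0.202  0.031] w 10.74 6.35
[19.563 13.5    0.166]
[19.527 14.     0.166]
[19.249 14.     0.164]
[19.017 14.5    0.166]
[18.999 14.     0.167]
```

It rests again (Fz +6 N) with a shallow grip. I try a short up-slope slide while keeping the down-press, which now outweighs the un-tilting.

Request:
{"method": "drive_tool", "body": {"steps": [[1,-1.5,0,0.3,0],[1,-1.5,0,0.3,0],[1,-1.5,0,0.3,0],[1,0,0,0,0]], "grip_force": 12}}

```text
clock: 23.8
position: [0.5708, -0.1383, 0.1611]
ee_rot: [2.221, 2.215, 0.006]
force: [8.7, 0.8, 4.8]
width: 0.115
gripper_force: 11.6
```

```bash
python3 s.py; python3 tilt.py
```

```text
23.8 [-0.141  0.447  0.405  1.78  -0.211  0.951  0.347] [ 0.5708 -0.1383  0.1611] yaw_y -0.0028 tilt [-0.006  0.001] F [8.67 0.82 4.81] tau [ 0.142 -1.805 -0.047] w 10.56 11.6
[18.757 13.5    0.168]
[18.687 12.     0.166]
[18.636 12.5    0.166]
[18.311 13.     0.168]
[17.985 11.5    0.166]
```

The friction is too high for that, so I switch to the label-end grip. I set the bin down, release, and move above the label wall (rim expected near x 0.483, z 0.188).

Request:
{"method": "drive_tool", "body": {"steps": [[1,1.5,0,-0.5,0],[1,1.5,0,-0.5,0],[0.85,0,0,0,0],[0.7,0,0,0,0],[0.55,0,0,5,0],[0.5,0,0,20,0],[0.5,-5,0,25,0],[0.5,-25,0,5,0],[0.5,-30,0,0,0],[0.5,-25,0,0,0],[0.5,-8,0,-5,0],[0.5,0,0,-8,0],[0.5,0,0,-5,0],[0.5,0,0,0,0]]}}

```text
clock: 25.02
position: [0.4781, -0.1377, 0.1943]
ee_rot: [-2.223, -2.218, 0.002]
force: [-0.6, 0.3, -0.9]
width: 0.5
gripper_force: 0.0
```

```bash
sed -i 's/PX,_,PZ=observe()\["position"\]/PX,PZ=.57,.15/' tilt.py; python3 s.py; python3 tilt.py
python3 - <<'E'
from h import *
import pickle
# label (white card) in top/wrist: find its pixels and position
t=np.radians(14.5); DT=np.array([.574,-.138,.164]); u=np.array([-np.cos(t),0,np.sin(t)])
X=DT+.099*u
for n in ["wrist","top","side"]:
    d=get_image(n); c=cam(d); hsv=cv2.cvtColor(d["image"],cv2.COLOR_RGB2HSV); q=proj(c,X)[0]
    m=((hsv[...,2]>195)&(hsv[...,1]<28)).astype(np.uint8); k,l,st,ce=cv2.connectedComponentsWithStats(m)
    o=sorted([(round(float(np.hypot(*(ce[i]-q))),1),ce[i].round(1).tolist(),st[i].tolist()) for i in range(1,k) if st[i][4]>6])[:3]
    print(n,q.round(1),o)
E
```

```text
25.0167 [-0.174  0.268  0.433  1.946 -0.136  0.957  0.321] [ 0.4781 -0.1377  0.1943] yaw_y -0.0026 tilt [ 0.002 -0.   ] F [-0.55  0.26 -0.89] tau [-0.126  0.041 -0.025] w 46.03 0.0
[23.419 14.5    0.169]
[22.959 15.     0.169]
[22.935 13.     0.167]
[22.91  13.5    0.167]
[22.862 14.     0.167]
wrist [277.7 256.6] [(46.0, [321.0, 241.1], [318, 237, 7, 9, 53]), (52.4, [281.3, 309.0], [270, 299, 22, 28, 351]), (74.4, [250.1, 325.7], [248, 325, 5, 2, 7])]
top [322.1 203.2] [(85.4, [382.7, 263.3], [375, 260, 17, 7, 44]), (94.2, [228.3, 194.2], [220, 192, 18, 5, 32]), (128.9, [342.1, 75.8], [325, 72, 36, 9, 109])]
side [289.  222.9] [(59.6, [347.9, 213.1], [346, 210, 6, 6, 17]), (65.4, [269.3, 160.6], [266, 157, 7, 7, 9]), (94.6, [254.2, 310.8], [253, 303, 4, 17, 45])]
```

The bin rests untouched at 14.5°, as expected. Descending over the label wall and closing on it.

Request:
{"method": "drive_tool", "body": {"steps": [[0.5,1,0,-8,0],[0.5,1,0,-6,0],[0.5,0,0,-3,0],[0.65,0,0,0,0],[0.8,0,0,0,0],[1,0,0,0,0],[1,0,0,0,0],[1,0,0,0,0],[1,0,0,0,0],[1,0,0,0,0]], "grip_force": 8}}

```text
clock: 26.05
position: [0.4799, -0.138, 0.1786]
ee_rot: [2.225, 2.218, 0.0]
force: [0.4, -1.1, -0.1]
width: 0.155
gripper_force: 8.0
```

```bash
python3 s.py; python3 tilt.py
```

```text
26.05 [-0.167  0.29   0.428  1.963 -0.15   0.919  0.333] [ 0.4799 -0.138   0.1786] yaw_y -0.0031 tilt [-0. -0.] F [ 0.36 -1.11 -0.07] tau [-0.12   0.057 -0.009] w 14.26 8.0
[23.641 14.5    0.169]
[23.453 13.5    0.167]
[23.418 13.     0.167]
[23.219 15.     0.169]
[23.031 14.     0.167]
```

The grip is on the label wall and flange (14.3 mm). Lifting the label end and then drawing up-slope.

Request:
{"method": "drive_tool", "body": {"steps": [[1,0,0,3,0],[1,0,0,4,0],[1,0,0,4,0],[1,0,0,4,0],[1,-1.5,0,1,0],[1,-1.5,0,1,0],[1,0,0,0,0]], "grip_force": 25}}

```text
clock: 26.68
position: [0.4765, -0.138, 0.1957]
ee_rot: [-2.225, -2.218, 0.0]
force: [0.7, 0.5, -2.6]
width: 0.145
gripper_force: 25.0
```

```bash
python3 s.py; python3 tilt.py
```

```text
26.6833 [-0.175  0.263  0.434  1.949 -0.134  0.958  0.32 ] [ 0.4765 -0.138   0.1957] yaw_y -0.0031 tilt [ 0. -0.] F [ 0.71  0.55 -2.63] tau [-0.118  0.002 -0.025] w 13.3 24.98
[21.763 19.5    0.173]
[21.72  20.     0.173]
[21.432 19.     0.173]
[20.984 20.     0.175]
[20.968 20.5    0.175]
```

Request:
{"method": "drive_tool", "body": {"steps": [[1,-1,0,0.5,0],[1,-1,0,0.5,0],[1,-1,0,0.5,0],[1,0,0,0,0]]}}

```text
clock: 27.07
position: [0.4745, -0.1381, 0.1975]
ee_rot: [2.224, 2.217, 0.001]
force: [3.7, -0.3, 1.0]
width: 0.133
gripper_force: 25.0
```

```bash
python3 s.py; python3 tilt.py
```

```text
27.0667 [-0.176  0.257  0.435  1.952 -0.131  0.958  0.318] [ 0.4745 -0.1381  0.1975] yaw_y -0.003 tilt [-0.001  0.   ] F [ 3.74 -0.31  1.04] tau [-0.04  -1.037 -0.046] w 12.26 25.0
[22.974 26.5    0.16 ]
[22.687 25.5    0.16 ]
[22.655 26.     0.16 ]
[22.503 27.5    0.161]
[22.346 27.     0.16 ]
```

The low end has dropped into the mouth (tilt about 26.5°). Now ease slightly down-slope and lower the label end.

Request:
{"method": "drive_tool", "body": {"steps": [[1,1.3,0,-0.7,0],[1,1.3,0,-0.7,0],[1,-0.5,0,-1.2,0],[1,-0.5,0,-1.2,0],[1,0,0,0,0]], "grip_force": 15}}

```text
clock: 27.53
position: [0.4756, -0.1384, 0.1942]
ee_rot: [2.225, 2.217, 0.001]
force: [0.0, -0.5, 11.8]
width: 0.142
gripper_force: 15.0
```

```bash
python3 s.py; python3 tilt.py
```

```text
27.5333 [-0.174  0.263  0.434  1.953 -0.135  0.952  0.322] [ 0.4756 -0.1384  0.1942] yaw_y -0.0034 tilt [-0.001 -0.   ] F [ 1.000e-02 -4.600e-01  1.185e+01] tau [-0.102  0.001 -0.023] w 13.08 15.0
[22.38  24.     0.161]
[22.362 24.5    0.161]
[22.092 25.     0.161]
[22.04  25.5    0.161]
[21.983 25.5    0.163]
```

```bash
python3 - <<'E'
import re
s=open('tilt.py').read()
s=s.replace('d=pickle.load(open("v.pkl","rb"))[0] if','d=pickle.load(open("d0.pkl","rb"))["side"] if').replace('PX,PZ=.57,.15','PX,PZ=.57,.12'); exec(compile(s,'t','exec')) if False else open('t0.py','w').write(s)
E
python3 t0.py old
```

```text
[24.298 27.5    0.146]
[24.284 28.     0.146]
[24.128 28.5    0.146]
[24.072 27.     0.146]
[23.78  29.     0.146]
```

Request:
{"method": "drive_tool", "body": {"steps": [[1,0,0,0.8,0],[1,0,0,0.4,0],[1,0,0,0,0]]}}

```text
clock: 27.83
position: [0.4755, -0.1381, 0.1945]
ee_rot: [2.225, 2.218, -0.0]
force: [3.0, -1.3, 3.5]
width: 0.143
gripper_force: 15.0
```

```bash
python3 s.py; python3 tilt.py
```

```text
27.8333 [-0.175  0.263  0.434  1.953 -0.134  0.954  0.321] [ 0.4755 -0.1381  0.1945] yaw_y -0.0032 tilt [-0.  0.] F [ 3.   -1.31  3.52] tau [-0.276 -0.602  0.03 ] w 13.12 15.0
[22.967 25.     0.161]
[22.864 24.5    0.161]
[22.772 25.5    0.161]
[22.329 24.     0.161]
[22.245 26.5    0.163]
```

Bearing on the ledges. The tilt reads 25° against 28° for the nested reference, so the low end may be a few mm high. I release gently and re-measure.

Request:
{"method": "drive_tool", "body": {"steps": [[0.84,0,0,0,0],[0.82,0,0,0,0],[0.78,0,0,0,0],[0.65,0,0,0,0],[0.5,0,0,0,0],[0.5,0,0,10,0],[0.5,0,0,20,0],[0.5,0,0,20,0],[0.5,0,0,10,0],[0.5,0,0,0,0]]}}

```text
clock: 28.72
position: [0.4766, -0.1383, 0.2568]
ee_rot: [2.223, 2.216, 0.004]
force: [0.1, 0.4, 0.2]
width: 0.496
gripper_force: 0.0
```

```bash
python3 s.py; python3 tilt.py
cat > fit2.py <<'E'
# compare edge of loose bin & lower bin in side picture: fit both near rim lines with same detector
from h import *
d=get_image("side"); c=cam(d); g=cv2.GaussianBlur(cv2.cvtColor(d["image"],cv2.COLOR_RGB2GRAY),(0,0),.7).astype(np.float32)
L=np.array([.5111,-.1375,.0571]); U=np.array([-.891,0,.454]); N=np.array([.454,0,.891])
def prof(s0,lo,hi,y,w=.008):
    zs=np.arange(lo,hi,.001); s=np.linspace(s0-w,s0+w,9)
    v=[]
    for z in zs:
        P=L+[0,y,0]+s[:,None]*U+z*N; q=proj(c,P).astype(np.float32); v.append(cv2.remap(g,q[:,:1],q[:,1:],1).mean())
    v=np.array(v); dv=v-np.interp(zs-.005,zs,v); i=np.argmax(dv); return round(zs[i]*1000,1),round(float(dv[i]),1)
for s0 in (.07,.045,.02,-.02,-.045,-.07): print(s0,"loose rim",prof(s0,.09,.14,-.062),"lower rim",prof(s0,.055,.085,-.062))
E
python3 fit2.py
```

```text
28.7167 [-0.197  0.195  0.447  1.865 -0.095  1.098  0.283] [ 0.4766 -0.1383  0.2568] yaw_y -0.0032 tilt [-0.004  0.   ] F [0.05 0.41 0.15] tau [-0.1    0.038 -0.019] w 45.66 0.0
[23.143 27.     0.16 ]
[22.938 26.5    0.16 ]
[22.898 28.     0.16 ]
[22.862 27.5    0.16 ]
[22.322 28.5    0.161]
0.07 loose rim (np.float64(119.0), 29.2) lower rim (np.float64(73.0), 12.7)
0.045 loose rim (np.float64(117.0), 18.1) lower rim (np.float64(72.0), 10.5)
0.02 loose rim (np.float64(117.0), 20.7) lower rim (np.float64(72.0), 9.7)
-0.02 loose rim (np.float64(118.0), 28.2) lower rim (np.float64(72.0), 12.6)
-0.045 loose rim (np.float64(118.0), 25.8) lower rim (np.float64(71.0), 11.0)
-0.07 loose rim (np.float64(118.0), 26.8) lower rim (np.float64(71.0), 11.2)
```

Request:
{"method": "drive_tool", "body": {"steps": [[0.5,0,0,30,0],[0.5,-10,0,35,0],[0.5,-20,0,35,0],[0.5,-20,0,20,0],[0.5,0,0,0,0],[0.5,0,0,0,0]]}}

```text
clock: 29.32
position: [0.4252, -0.138, 0.3745]
ee_rot: [2.225, 2.218, 0.002]
force: [1.1, 1.3, -1.1]
width: 0.497
gripper_force: 0.0
```

```bash
cat >> fit2.py <<'E'
print("far side")
for s0 in (.07,.045,.02,-.02,-.045,-.07): print(s0,prof(s0,.1,.13,.060))
# ends in x: gradient along slope on top of the near rim and across y at the rim plane in the side/top views
e=get_image("top"); c=cam(e); g=cv2.GaussianBlur(cv2.cvtColor(e["image"],cv2.COLOR_RGB2GRAY),(0,0),.7).astype(np.float32)
for s0 in (-.07,-.04,.04,.07):
    ys=np.arange(-.085,.086,.001); P=L+s0*U+.116*N+np.c_[0*ys,ys,0*ys]; q=proj(c,P).astype(np.float32); v=cv2.remap(g,q[:,:1],q[:,1:],1).ravel()
    dv=np.gradient(cv2.GaussianBlur(v[None],(0,0),2)[0]); a=ys[:50][np.argmin(dv[:50])]; b=ys[-50:][np.argmax(dv[-50:])]; print("width edges y",s0,a.round(3),b.round(3),"mid",((a+b)/2).round(4))
E
python3 s.py; python3 fit2.py
```

```text
29.3167 [-0.236  0.019  0.448  1.754 -0.009  1.37   0.21 ] [ 0.4252 -0.138   0.3745] yaw_y -0.0031 tilt [-0.001 -0.001] F [ 1.07  1.33 -1.05] tau [-0.065  0.063  0.032] w 45.68 0.0
0.07 loose rim (np.float64(119.0), 29.1) lower rim (np.float64(74.0), 14.9)
0.045 loose rim (np.float64(118.0), 19.6) lower rim (np.float64(72.0), 10.3)
0.02 loose rim (np.float64(117.0), 22.4) lower rim (np.float64(72.0), 9.1)
-0.02 loose rim (np.float64(118.0), 28.2) lower rim (np.float64(72.0), 13.2)
-0.045 loose rim (np.float64(118.0), 25.2) lower rim (np.float64(71.0), 11.1)
-0.07 loose rim (np.float64(118.0), 26.3) lower rim (np.float64(71.0), 11.1)
far side
0.07 (np.float64(129.0), 4.3)
0.045 (np.float64(113.0), 3.6)
0.02 (np.float64(118.0), 16.5)
-0.02 (np.float64(120.0), 26.7)
-0.045 (np.float64(119.0), 29.4)
-0.07 (np.float64(119.0), 31.4)
width edges y -0.07 -0.068 0.06 mid -0.004
width edges y -0.04 -0.041 0.036 mid -0.0025
width edges y 0.04 -0.04 0.073 mid 0.0165
width edges y 0.07 -0.038 0.074 mid 0.018
```

The near and far rims are level (118 / 119 mm) and parallel to the lower rim, 46 mm above it. The bin is seated, released and clear of the robot, so I hand in.

```bash
python3 -c "
from cell import arm
print(arm.sign_off())"
```

```text
the job is handed in; nothing more can be done
None
```

I handed the job in at about 29 s; no verdict came back. By my measurements the bin is released and seated on the same lower bin's ledges, label end up the slope and rims parallel. I didn't check its centring along the slope. I finished the seating by its label-end wall because the divider grip tipped it off the slope angle.

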